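Open the grow-tent air damper by one turn of its hand wheel

TASK

The fresh-air damper of the grow tent needs opening a little: push its hand wheel round by the upright handle through exactly one full turn, clockwise as seen from above, so that the handle ends where it began, then leave it. Only push the handle, gently, with the fingertips or the outside of the fingers: do not grip it, and leave the pot, jar and meter around it alone.

Things in the scene. Friction and masses are not known exactly. Their poses are not given: they have to be found in the camera images.
- wheel (a joint): Angle of the hand wheel (rad); grows as it turns clockwise seen from above, one turn adds 6.28. It starts anywhere from 0 to 5; its stops at -7 and 18 are far off. It turns stiffly (2 to 3 N at the handle), does not spring back or coast, and stays where it is left. At 0 the handle lies to the -x side (in damper's frame) of the hub.
- handle (a point): Middle of the top face of the wheel's handle: an upright bare-metal grip, 56 mm tall, on the rim 75 mm from the axis; top 225 mm, foot 169 mm above the table. Oval seen from above, 18 mm wide (radially) by 28 mm long (along the rim): two joined upright cylinders 18 mm across, one leading, one 10 mm behind it; a clockwise push bears on the rear one only.
- hub (a point): Point on the vertical axis of the hand wheel, at its hub's top, 170 mm above the table. The wheel is dark steel, level, 164 mm across; rim bar 14 mm thick, top at 167 mm; three spokes, tops at 166 mm; a 30 mm round boss under the handle, top at 169 mm. Nothing but the handle rises above 170 mm.
- damper: The damper unit, fixed to the table: white box 190 x 210 mm in plan, top 120 mm above the table, origin at the centre of its underside, under the wheel's axis; a black 112 mm wide duct stub runs out 130 mm on its +x side (away from the robot), top at 121 mm. The wheel is over the middle of the box.
- pot: Loose terracotta-coloured pot, 72 mm across the rim, 68 mm tall, origin at the centre of its underside. Bystander.
- jar: Loose glass jar with metal cap, 56 mm across, 75 mm tall, origin at the centre of its underside. Bystander.
- meter: Loose white humidity meter standing upright, 26 x 58 x 58 mm, origin at the centre of its underside. Bystander.

How it is judged:
By the outcome, as a careful person would: the job done as asked, in the order asked, and still so for the second after the job is handed in, with the robot touching nothing.
It also fails if it takes over 61 s, if anything falls off the work surface, if the arm or the gripper's body presses on something with over 40 N, if the wrist force passes 120 N, or if a joint passes its speed limit or range.

ROBOT

A 6-joint arm with a two-finger parallel gripper is mounted at the origin on the work surface. World frame = base frame: x ahead of the robot, y to its left, z up, the work surface at z = 0. Lengths are in m, angles in rad, forces in N, time in s.
With the tool pointing down it reaches from about 0.325 to 0.9 m from the base axis. Payload 6.1 kg.
Tool frame: the origin (TCP) lies midway between the tips of the shut fingers; the grasp point (between the pads) lies r.grasp_offset behind it (r.grasp_offset is the distance from the TCP to the grasp point, in m); z points along the fingers, y is the direction in which the jaws open and shut (so a half turn about z gives the same grasp; the last joint's range is limited). The gripper opens to 87 mm and grips with 3 to 60 N. Pads are 19 mm wide; open, the fingers measure 117 mm over their backs; the gripper's body (75 mm by 190 mm) begins 51 mm behind the grasp point.
Start: joints at [1.108, 0.22, 1.526, -0, 1.395, -0.126], TCP at [0.207, 0.59, 0.223] pointing down, gripper open.
Joint ranges: [-2.98, 2.98], [-0.91, 2.08], [0.09, 2.57], [-1.24, 4.39], [0.2, 2.65], [-2.68, 2.68]. Speed limits (rad/s): [2.57, 2.57, 3.01, 3.14, 3.14, 3.14].

INTERFACE

Orientations are given as a rotation vector (axis times angle).
In Python, from rig import sensors, grab_frame, order, r gives the robot as it stands.
- The arm moves only by the shell command python3 -m pendant 'ROWS' [OPENING] [FORCE]. ROWS is text: rows parted by semicolons, each of 6 numbers parted by spaces: the shift along the tool's x, y, z in mm, then the turn, a rotation vector about the tool's x, y, z in rad. A call has 1 to 12 rows; each row shifts and turns the commanded pose from where the row before left it, along the tool's axes as they then stand; what a row does not reach is not made up. A row lasts 1/12 s, in which the tool goes at most 41.7 mm and 7.16 degrees, less where a joint would pass 70% of its speed; a pose out of reach is approached as far as the arm can. A call is refused whole if a number of a shift passes 41.7 or a number of a turn 0.125, either way. A call with a gripper value outside its range is refused whole. OPENING is the opening, from -1 (shut) to 1 (fully open), so that 0 is half open, set as the call begins (- or left out, the last holds). The fingers move at their own pace and stop on an object; FORCE is the grip in N (left out, the last holds). Time passes only in rows, so rows that do not move let the fingers close. It gives the time, the measured TCP pose, the force and the opening at its end, in the units of the state.
- sensors.get_state(): the state, without advancing time (a new reading comes with each control period).
- grab_frame(name): name is "side" or "top"; returns a dict with "color" (400x640x3 uint8, blue, green, red), "fx", "fy", "cx", "cy" (pixels), "k1" (the pictures are not rectified: a ray, as slopes to the right and down, at radius r is drawn at 1 + k1 r^2 times it, then the intrinsics apply), "R" (3x3) and "t" (3): a world point X has camera coordinates R X + t. Camera axes: x right, y down, z forward; pixel columns grow to the right and rows downward; lengths in m; the calibration is good to about 2 mm. A picture is of the moment at which its call begins. There is no depth.
- order.hand_in(): hands the job in, once; it reports no verdict.
The state is a dict: "t": time; "joints": joint angles; "qvel": joint speeds; "tau": joint torques, N m; "tool_pos": TCP position; "orientation": TCP orientation; "ft_force": force on the tool from outside, world axes, zero at the start; "ft_torque": the same for the moment, N m; "gripper_width": finger opening in m.
Only numpy, scipy, OpenCV 4.12 (cv2) and the standard library are available. Lean on these libraries where they do the work, as an engineer would, in place of code of your own. Each camera call takes 0.05 s, during which the arm holds its last target.

## Working session

There is one attempt and no reset: what is moved stays moved. The work goes in short steps, Python scripts to look and compute and a shell command to move; the robot and the scene stay as the last step left them, time stands still between calls to the robot, and variables do not carry over. Pictures are saved under pics/ and viewed, and the job is handed in when it is done.

```bash
ls; mkdir -p pics; python3 - <<'E'
from rig import sensors, grab_frame, order, r
import cv2
s=sensors.get_state(); print(s); print(r.grasp_offset)
for n in("side","top"):
    f=grab_frame(n); cv2.imwrite(f"pics/{n}0.png",f["color"]); print(n,{k:f[k] for k in f if k!="color"})
E
```

```text
pics
{'t': 0.0, 'joints': array([ 1.10791063e+00,  2.21241551e-01,  1.52764597e+00,  5.74139426e-06,
        1.39467622e+00, -1.26090242e-01]), 'qvel': array([-3.57612920e-05,  8.82669693e-04, -4.04970975e-04,  2.46110915e-04,
       -2.12071849e-04, -1.80534164e-03]), 'tau': array([-9.85782644e-04, -4.94617009e+01, -3.87371814e+01,  6.96924445e-02,
        5.71864180e-02, -1.54301056e-04]), 'tool_pos': array([0.20625197, 0.58931843, 0.22140925]), 'orientation': array([-5.26444755e-01, -3.09658251e+00,  2.95976919e-03]), 'ft_force': array([ 0.22277252, -0.19321062,  0.6145223 ]), 'ft_torque': array([-0.00409847,  0.02805455, -0.011159  ]), 'gripper_width': 0.08650922858733011}
0.0187
side {'fx': 394.7336023386201, 'fy': 394.7336023386201, 'cx': 324.46758402551217, 'cy': 199.64435735865823, 'k1': -0.06630854003155305, 'R': array([[-0.98415408, -0.17713984,  0.00788862],
       [-0.14405333,  0.77280697, -0.61807607],
       [ 0.10338952, -0.60941847, -0.78607871]]), 't': array([0.49554874, 0.11396004, 0.94039315])}
top {'fx': 516.0709687538246, 'fy': 516.0709687538246, 'cx': 314.4040460876076, 'cy': 214.43458512872826, 'k1': -0.11809325614263583, 'R': array([[ 0.01263668, -0.99989163, -0.0075522 ],
       [-0.99005597, -0.01145339, -0.14020699],
       [ 0.1401053 ,  0.00924886, -0.99009341]]), 't': array([0.04348968, 0.51255454, 1.48913697])}
```

View pics/side0.png

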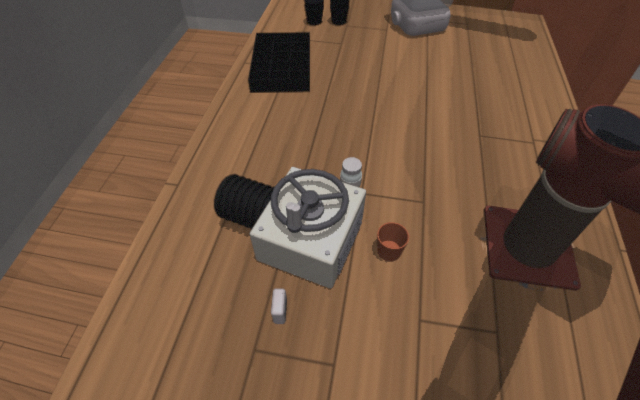

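View pics/top0.png

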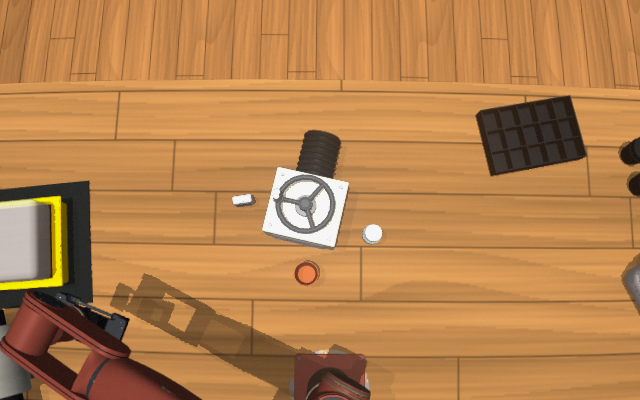

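The side view shows the hub near (311,200) and the handle's top near (294,207). In the top view the hub is near (306,204) and the handle near (277,196), with the meter to the left, the jar to the right and the pot towards the robot. I'll zoom in next.

```bash
cat > h.py <<'E'
import numpy as np, cv2
from rig import sensors, grab_frame, order, r
def slopes(f,u,v):
    x=(u-f["cx"])/f["fx"]; y=(v-f["cy"])/f["fy"]
    K=np.eye(3); d=np.array([f["k1"],0,0,0,0.])
    return cv2.undistortPoints(np.array([[[x,y]]],float),K,d)[0,0]
def onplane(f,u,v,z):
    s=slopes(f,u,v); R=np.array(f["R"]);t=np.array(f["t"])
    d=R.T@np.array([s[0],s[1],1]); c=-R.T@t
    return c+d*(z-c[2])/d[2]
def proj(f,X):
    p=cv2.projectPoints(np.array([X],float),cv2.Rodrigues(np.array(f["R"]))[0],np.array(f["t"]),np.array([[f["fx"],0,f["cx"]],[0,f["fy"],f["cy"]],[0,0,1]]),np.array([f["k1"],0,0,0,0.]))[0]
    return p[0,0]
E
python3 - <<'E'
import cv2
a=cv2.imread("pics/side0.png")[155:255,235:375]; b=cv2.imread("pics/top0.png")[155:255,245:365]
cv2.imwrite("pics/sc.png",cv2.resize(a,None,fx=5.5,fy=5.5,interpolation=2)); cv2.imwrite("pics/tc.png",cv2.resize(b,None,fx=6,fy=6,interpolation=2))
E
```

```text
(no output)
```

View pics/sc.png

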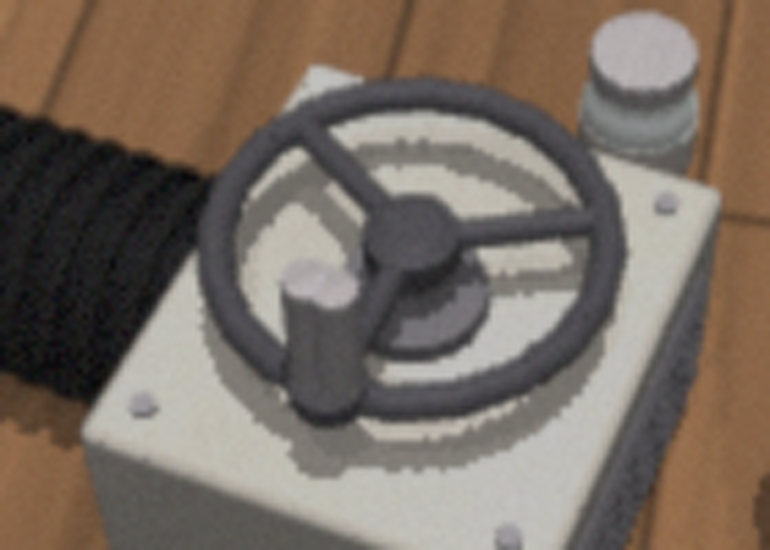

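View pics/tc.png

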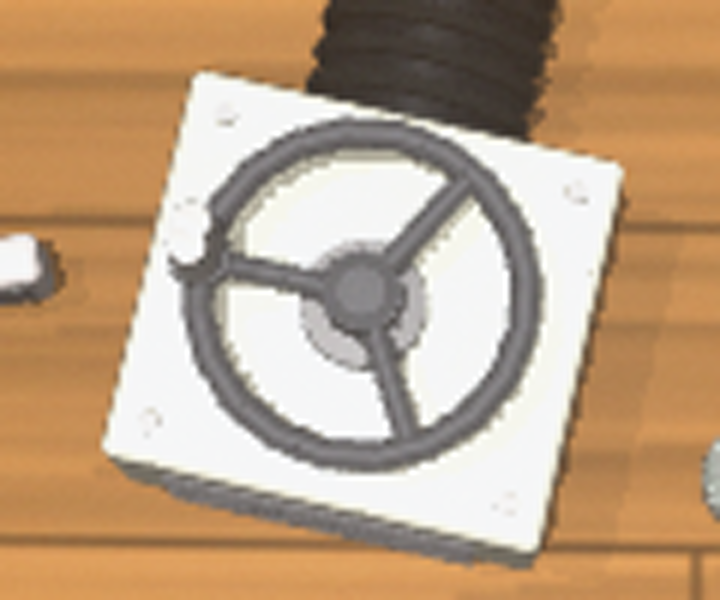

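Zooming in gives these pixel positions:

| Point | Side view | Top view |
|---|---|---|
| Handle top | (293.2, 206.6) | (276.7, 193) |
| Hub top | (310.1, 195.6) | (305.3, 203.3) |

Now the positions.

```bash
python3 - <<'E'
from h import *
fs,ft=grab_frame("side"),grab_frame("top")
# ring fits from dark mask inside area, outer contour
for n,f,box,z in(("side",fs,(155,255,235,375),.160),("top",ft,(155,255,245,365),.160)):
    pass
print("hub", onplane(fs,310.1,195.6,.17),onplane(ft,305.3,203.3,.17))
print("hnd", onplane(fs,293.2,206.6,.225),onplane(ft,276.7,193,.225))
# box corners top view z=.12
for c in((198,72),(622,165),(535,555),(105,450)):
    print("box",onplane(ft,c[0]/6+245,c[1]/6+155,.12))
# rim: ellipse outer extents top
img=ft["color"]; hsv=cv2.cvtColor(img,cv2.COLOR_BGR2HSV)
m=((hsv[...,2]<135)&(hsv[...,1]<60)).astype(np.uint8); m[:172]=0;m[236:]=0;m[:,:272]=0;m[:,338:]=0
n,l,st,_=cv2.connectedComponentsWithStats(m); k=1+np.argmax(st[1:,4]); 
cs,_=cv2.findContours((l==k).astype(np.uint8),0,1); c=max(cs,key=cv2.contourArea)
print(st[k], cv2.fitEllipse(c)); e=cv2.fitEllipse(c)[0]; print("rim centre",onplane(ft,e[0],e[1],.160))
for nm,u,v,z in(("jar",372.5,232,.075),("pot",307,271,.068),("meter",243,200,.058)):print(nm,onplane(ft,u,v,z))
E
```

```text
hub [0.52155272 0.07491248 0.17      ] [0.52317731 0.07343302 0.17      ]
hnd [0.53710372 0.14921524 0.225     ] [0.54054708 0.14687192 0.225     ]
box [0.63475199 0.15382292 0.12      ]
box [ 0.59214131 -0.04649014  0.12      ]
box [ 0.40834944 -0.00695741  0.12      ]
box [0.45467843 0.1929462  0.12      ]
[ 273  175   62   59 1087] ((304.9164123535156, 203.71861267089844), (57.56848907470703, 58.38539505004883), 80.89508819580078)
rim centre [0.52364481 0.07473486 0.16      ]
jar [ 0.45755449 -0.11795254  0.075     ]
pot [0.34422854 0.0684637  0.068     ]
meter [0.54927637 0.25958917 0.058     ]
```

Averaging both views puts the hub at about (0.523, 0.074). The handle is at an azimuth of about 77.6°, radius 75 mm, and the box yaw is about -12°. I'll push with the back of one shut finger (tool -y) and turn the tool along with the wheel. A helper will work out the shifts in tool axes.

```bash
cat >> h.py <<'E'
from scipy.spatial.transform import Rotation as Ro
HUB=np.array([.5228,.0742]); PHI0=77.6
u=lambda d: np.array([np.cos(np.radians(d)),np.sin(np.radians(d))])
def target(turn,psi_y,gap,h=.015,rad=.075):
    """TCP xy so that tool -y face is 'gap' m clear of rear cylinder, handle turned 'turn' deg clockwise"""
    a=PHI0-turn
    return HUB+rad*u(a)+.005*u(a+90)-(0.009+h+gap)*u(psi_y+180)
def rows(xy,z,psi_y,n):
    s=sensors.get_state(); R=Ro.from_rotvec(s["orientation"]).as_matrix(); p=s["tool_pos"]
    cur=np.degrees(np.arctan2(R[1,1],R[0,1])); 
    d=(cur-psi_y); 
    d=np.radians(d); dl=d/n   # + = about tool z (clockwise)
    D=R.T@(np.array([*xy,z])-p)
    M=sum(Ro.from_rotvec([0,0,i*dl]).as_matrix() for i in range(n))
    sh=np.linalg.solve(M,D)*1000
    print("t %.2f pos %s psi %.1f down %s q6 %.2f F %s w %.4f"%(s["t"],p.round(4),cur,R[:,2].round(3),s["joints"][5],s["ft_force"].round(1),s["gripper_width"]))
    print("row x%d:"%n,sh.round(2),"turn",round(dl,4))
E
python3 -m pendant '0 0 -30 0 0 0; 0 0 -30 0 0 0;0 0 0 0 0 0' -1 10
python3 - <<'E'
from h import *
xy=target(0,150,.02); print(xy); rows(xy,.28,70.7,18); rows(xy,.28,150,24)
E
```

```text
t: 0.45
tool_pos: [0.2077, 0.5923, 0.2895]
orientation: [0.526, 3.094, 0.014]
ft_force: [0.0, 0.6, 1.1]
gripper_width: 0.0744
[0.49591667 0.1705241 ]
t 0.45 pos [0.2077 0.5923 0.2895] psi 70.7 down [ 0.004  0.009 -1.   ] q6 -0.13 F [0.  0.6 1.1] w 0.0744
row x18: [-22.86 -16.83   0.39] turn 0.0
t 0.45 pos [0.2077 0.5923 0.2895] psi 70.7 down [ 0.004  0.009 -1.   ] q6 -0.13 F [0.  0.6 1.1] w 0.0744
row x24: [ -6.22 -22.23   0.29] turn -0.0577
```

```bash
python3 -m pendant '-22.9 -16.8 0 0 0 0;-22.9 -16.8 0 0 0 0;-22.9 -16.8 0 0 0 0;-22.9 -16.8 0 0 0 0;-22.9 -16.8 0 0 0 0;-22.9 -16.8 0 0 0 0;-22.9 -16.8 0 0 0 0;-22.9 -16.8 0 0 0 0;-22.9 -16.8 0 0 0 0;-22.9 -16.8 0 0 0 0;-22.9 -16.8 0 0 0 0;-22.9 -16.8 0 0 0 0'
python3 - <<'E'
from h import *
rows(target(0,150,.02),.28,150,18)
E
```

```text
t: 1.45
tool_pos: [0.3999, 0.3076, 0.2825]
orientation: [0.526, 3.097, 0.0]
ft_force: [-0.4, 1.2, 0.7]
gripper_width: 0.0016
t 1.45 pos [0.3999 0.3076 0.2825] psi 70.7 down [ 0.  0. -1.] q6 -0.73 F [-0.4  1.2  0.7] w 0.0016
row x18: [-2.93 -9.65  0.14] turn -0.0769
```

```bash
python3 -m pendant '-2.9 -9.6 0 0 0 -.077;-2.9 -9.6 0 0 0 -.077;-2.9 -9.6 0 0 0 -.077;-2.9 -9.6 0 0 0 -.077;-2.9 -9.6 0 0 0 -.077;-2.9 -9.6 0 0 0 -.077;-2.9 -9.6 0 0 0 -.077;-2.9 -9.6 0 0 0 -.077;-2.9 -9.6 0 0 0 -.077;-2.9 -9.6 0 0 0 -.077;-2.9 -9.6 0 0 0 -.077;-2.9 -9.6 0 0 0 -.077'
python3 - <<'E'
from h import *
rows(target(0,150,.02),.28,150,7)
E
```

```text
t: 2.45
tool_pos: [0.4425, 0.2005, 0.2825]
orientation: [-0.915, 3.005, -0.0]
ft_force: [0.7, -0.2, 0.2]
gripper_width: 0.0007
t 2.45 pos [0.4425 0.2005 0.2825] psi 123.9 down [ 0.  0. -1.] q6 -1.90 F [ 0.7 -0.2  0.2] w 0.0007
row x7: [-2.37 -8.49  0.35] turn -0.0652
```

```bash
python3 -m pendant '-2.4 -8.5 0 0 0 -.065;-2.4 -8.5 0 0 0 -.065;-2.4 -8.5 0 0 0 -.065;-2.4 -8.5 0 0 0 -.065;-2.4 -8.5 0 0 0 -.065;-2.4 -8.5 0 0 0 -.065;-2.4 -8.5 0 0 0 -.065;0 0 0 0 0 0;0 0 0 0 0 0'
python3 - <<'E'
from h import *
xy=target(0,150,.02);rows(xy,.19,150,8)
for n in("side","top"):
    f=grab_frame(n);p=proj(f,sensors.get_state()["tool_pos"]);print(p)
    x,y=p.astype(int); c=f["color"][max(0,y-70):y+70,x-80:x+80]; cv2.imwrite(f"pics/{n}1.png",cv2.resize(c,None,fx=4,fy=4,interpolation=2))
E
```

```text
t: 3.2
tool_pos: [0.4957, 0.1708, 0.2822]
orientation: [1.56, -2.726, -0.001]
ft_force: [-0.0, -0.0, 0.2]
gripper_width: 0.0006
t 3.20 pos [0.4957 0.1708 0.2822] psi 149.6 down [-0.001  0.    -1.   ] q6 -2.43 F [-0.  -0.   0.2] w 0.0006
row x8: [ 1.000e-02 -5.000e-02  1.153e+01] turn -0.0009
[312.57436156 199.75763035]
[264.74058682 206.62427798]
```

View pics/side1.png

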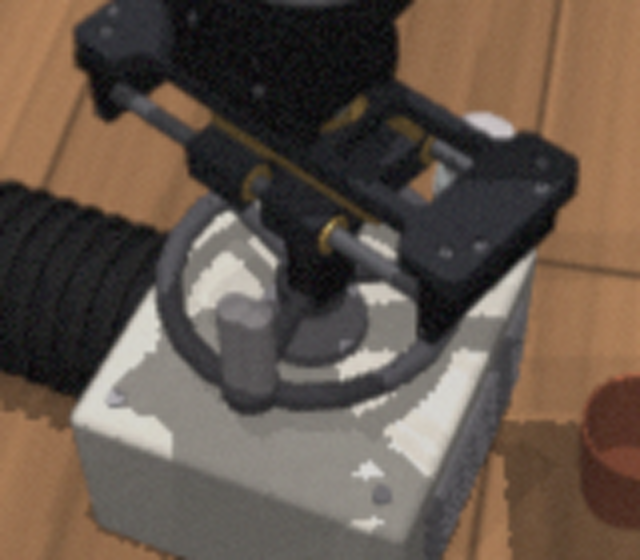

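View pics/top1.png

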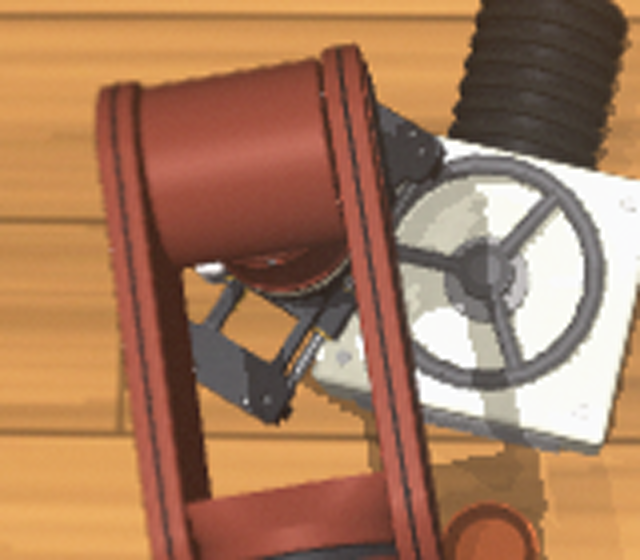

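The shut fingers are above and just behind the handle with nothing in the way. In the side crop the fingertip is at (320,290) and the handle's top at (247,310). The body's end brackets stay above handle height, so I can descend.

```bash
python3 -m pendant '0 0 11.5 0 0 0;0 0 11.5 0 0 0;0 0 11.5 0 0 0;0 0 11.5 0 0 0;0 0 11.5 0 0 0;0 0 11.5 0 0 0;0 0 11.5 0 0 0;0 0 11.5 0 0 0;0 0 0 0 0 0;0 0 0 0 0 0'
python3 - <<'E'
from h import *
rows(target(0,150,0),.19,150,10)
for n in("side",):
    f=grab_frame(n);p=proj(f,sensors.get_state()["tool_pos"]);print(p)
    x,y=p.astype(int); c=f["color"][max(0,y-70):y+70,x-80:x+80]; cv2.imwrite(f"pics/{n}2.png",cv2.resize(c,None,fx=4,fy=4,interpolation=2))
E
```

```text
t: 4.13
tool_pos: [0.4952, 0.1707, 0.1896]
orientation: [1.563, -2.723, -0.001]
ft_force: [0.5, -0.1, -0.2]
gripper_width: 0.0004
t 4.13 pos [0.4952 0.1707 0.1896] psi 149.7 down [-0.002 -0.    -1.   ] q6 -2.43 F [ 0.5 -0.1 -0.2] w 0.0004
row x10: [-0.02 -2.07 -0.05] turn -0.0005
[313.13182348 230.01587656]
```

View pics/side2.png

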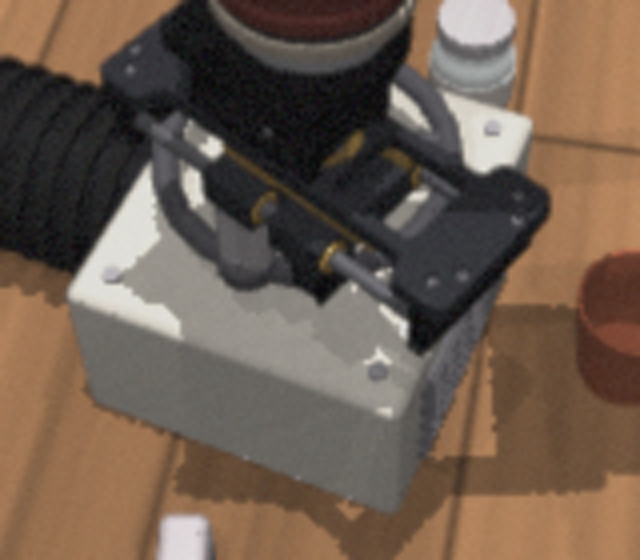

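The fingertip is now beside and behind the handle (its foot is at about (245,270) in the crop) and nothing is touching. I'll close the gap gently.

```bash
python3 -m pendant '0 -2 0 0 0 0;0 -2 0 0 0 0;0 -2 0 0 0 0;0 -2 0 0 0 0;0 -2 0 0 0 0;0 -2 0 0 0 0;0 -2 0 0 0 0;0 -2 0 0 0 0;0 0 0 0 0 0'
python3 -m pendant '0 -1 0 0 0 0;0 -1 0 0 0 0;0 0 0 0 0 0'
python3 -m pendant '0 -1 0 0 0 0;0 -1 0 0 0 0;0 0 0 0 0 0'
```

```text
t: 4.93
tool_pos: [0.5099, 0.1625, 0.1905]
orientation: [-1.564, 2.725, -0.0]
ft_force: [-0.8, 0.1, -0.2]
gripper_width: 0.0004
t: 5.18
tool_pos: [0.5114, 0.1617, 0.1905]
orientation: [1.564, -2.725, 0.0]
ft_force: [0.0, 0.8, 0.0]
gripper_width: 0.0006
t: 5.43
tool_pos: [0.5132, 0.1607, 0.1906]
orientation: [-1.564, 2.725, -0.0]
ft_force: [0.6, -0.7, -0.8]
gripper_width: 0.0007
```

```bash
python3 -m pendant '0 -1 0 0 0 0;0 -1 0 0 0 0;0 0 0 0 0 0'
python3 -m pendant '0 -1 0 0 0 0;0 -1 0 0 0 0;0 0 0 0 0 0'
```

```text
t: 5.68
tool_pos: [0.5147, 0.1597, 0.1905]
orientation: [1.564, -2.724, -0.0]
ft_force: [-1.3, 0.7, 0.4]
gripper_width: 0.0004
t: 5.93
tool_pos: [0.5164, 0.1593, 0.1905]
orientation: [-1.564, 2.724, 0.002]
ft_force: [-1.4, 3.4, -0.5]
gripper_width: 0.0003
```

Contact came about 2 mm later than modelled, so I'll use h = 13 mm. Now I'll push in 30° steps, with the tool yaw turning 0.8 times as far as the wheel.

```bash
cat > n.py <<'E'
from h import *
import sys
T=float(sys.argv[1]); n=int(sys.argv[2]) if len(sys.argv)>2 else 12; G=float(sys.argv[3])/1000 if len(sys.argv)>3 else 0
psi=149.6-0.8*T
s=sensors.get_state();R=Ro.from_rotvec(s["orientation"]).as_matrix(); cur=np.degrees(np.arctan2(R[1,1],R[0,1]))
# unwrap
psi=cur+((psi-cur+180)%360-180)
rows(target(T,psi,G,h=.013),.19,psi,n)
E
python3 n.py 30
```

```text
t 5.93 pos [0.5164 0.1593 0.1905] psi 149.7 down [-0.     0.001 -1.   ] q6 -2.46 F [-1.4  3.4 -0.5] w 0.0003
row x12: [-1.71 -3.02  0.04] turn 0.0351
```

```bash
python3 -m pendant '-1.7 -3 0 0 0 .035;-1.7 -3 0 0 0 .035;-1.7 -3 0 0 0 .035;-1.7 -3 0 0 0 .035;-1.7 -3 0 0 0 .035;-1.7 -3 0 0 0 .035;-1.7 -3 0 0 0 .035;-1.7 -3 0 0 0 .035;-1.7 -3 0 0 0 .035;-1.7 -3 0 0 0 .035;-1.7 -3 0 0 0 .035;-1.7 -3 0 0 0 .035'
python3 n.py 60
python3 - <<'E'
from h import *
for n in("side","top"):
    f=grab_frame(n);p=proj(f,sensors.get_state()["tool_pos"]);print(p)
    x,y=p.astype(int); c=f["color"][max(0,y-70):y+70,x-80:x+80]; cv2.imwrite(f"pics/{n}3.png",cv2.resize(c,None,fx=4,fy=4,interpolation=2))
E
```

```text
t: 6.93
tool_pos: [0.557, 0.151, 0.1906]
orientation: [-0.959, 2.991, 0.001]
ft_force: [1.1, 4.0, -1.3]
gripper_width: 0.0004
t 6.93 pos [0.557  0.151  0.1906] psi 125.6 down [ 0.001  0.001 -1.   ] q6 -2.06 F [ 1.1  4.  -1.3] w 0.0004
row x12: [-1.42 -3.21  0.05] turn 0.0349
[283.62477093 216.38936437]
[276.55494072 189.16948488]
```

View pics/side3.png

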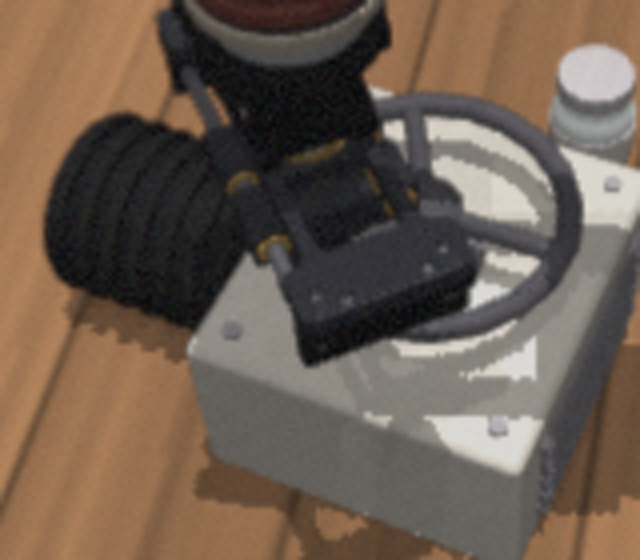

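View pics/top3.png

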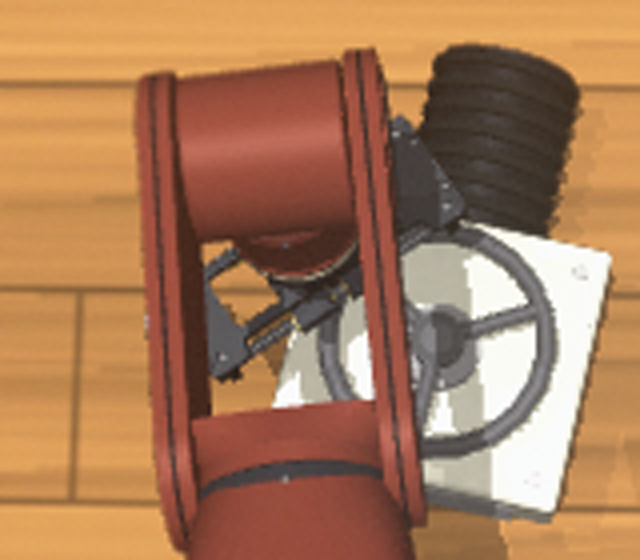

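The spokes show the wheel has turned about 30°, with around 4 N on the tool. I'll carry on.

```bash
python3 -m pendant '-1.4 -3.2 0 0 0 .035;-1.4 -3.2 0 0 0 .035;-1.4 -3.2 0 0 0 .035;-1.4 -3.2 0 0 0 .035;-1.4 -3.2 0 0 0 .035;-1.4 -3.2 0 0 0 .035;-1.4 -3.2 0 0 0 .035;-1.4 -3.2 0 0 0 .035;-1.4 -3.2 0 0 0 .035;-1.4 -3.2 0 0 0 .035;-1.4 -3.2 0 0 0 .035;-1.4 -3.2 0 0 0 .035'
python3 n.py 90
```

```text
t: 8.03
tool_pos: [0.5883, 0.1229, 0.1908]
orientation: [-0.317, 3.124, 0.001]
ft_force: [0.9, 3.1, -0.2]
gripper_width: 0.0003
t 8.03 pos [0.5883 0.1229 0.1908] psi 101.6 down [ 0.001  0.001 -1.   ] q6 -1.70 F [ 0.9  3.1 -0.2] w 0.0003
row x12: [-1.11 -3.24  0.07] turn 0.0349
```

```bash
python3 -m pendant '-1.1 -3.25 0 0 0 .035;-1.1 -3.25 0 0 0 .035;-1.1 -3.25 0 0 0 .035;-1.1 -3.25 0 0 0 .035;-1.1 -3.25 0 0 0 .035;-1.1 -3.25 0 0 0 .035;-1.1 -3.25 0 0 0 .035;-1.1 -3.25 0 0 0 .035;-1.1 -3.25 0 0 0 .035;-1.1 -3.25 0 0 0 .035;-1.1 -3.25 0 0 0 .035;-1.1 -3.25 0 0 0 .035'
python3 n.py 120
```

```text
t: 9.03
tool_pos: [0.6018, 0.084, 0.1909]
orientation: [0.342, 3.121, 0.0]
ft_force: [1.5, 2.0, 0.5]
gripper_width: 0.0001
t 9.03 pos [0.6018 0.084  0.1909] psi 77.5 down [ 0.002 -0.    -1.   ] q6 -1.34 F [1.5 2.  0.5] w 0.0001
row x12: [-0.75 -3.24  0.08] turn 0.0348
```

```bash
python3 -m pendant '-.75 -3.25 0 0 0 .035;-.75 -3.25 0 0 0 .035;-.75 -3.25 0 0 0 .035;-.75 -3.25 0 0 0 .035;-.75 -3.25 0 0 0 .035;-.75 -3.25 0 0 0 .035;-.75 -3.25 0 0 0 .035;-.75 -3.25 0 0 0 .035;-.75 -3.25 0 0 0 .035;-.75 -3.25 0 0 0 .035;-.75 -3.25 0 0 0 .035;-.75 -3.25 0 0 0 .035'
python3 n.py 150
python3 - <<'E'
from h import *
for n in("side","top"):
    f=grab_frame(n);p=proj(f,[.523,.074,.17])
    x,y=p.astype(int); c=f["color"][max(0,y-70):y+70,x-80:x+80]; cv2.imwrite(f"pics/{n}4.png",cv2.resize(c,None,fx=4,fy=4,interpolation=2))
E
```

```text
t: 10.03
tool_pos: [0.5947, 0.0446, 0.191]
orientation: [0.985, 2.981, 0.0]
ft_force: [1.6, 0.9, 0.4]
gripper_width: 0.0005
t 10.03 pos [0.5947 0.0446 0.191 ] psi 53.4 down [ 0.002 -0.001 -1.   ] q6 -0.99 F [1.6 0.9 0.4] w 0.0005
row x12: [-0.39 -3.24  0.08] turn 0.0347
```

View pics/side4.png

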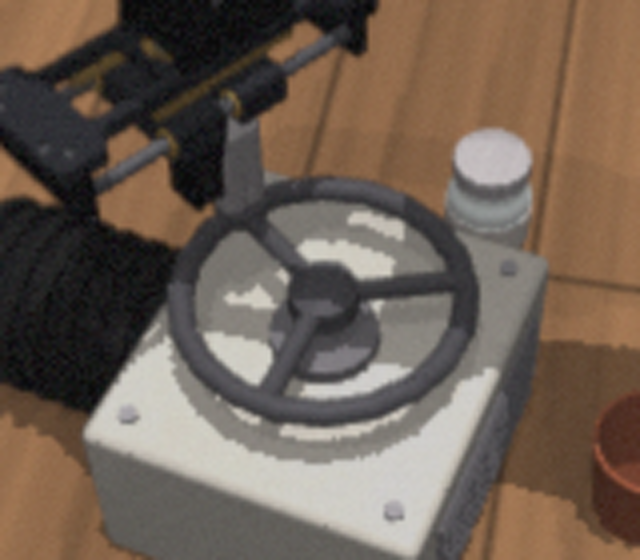

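View pics/top4.png

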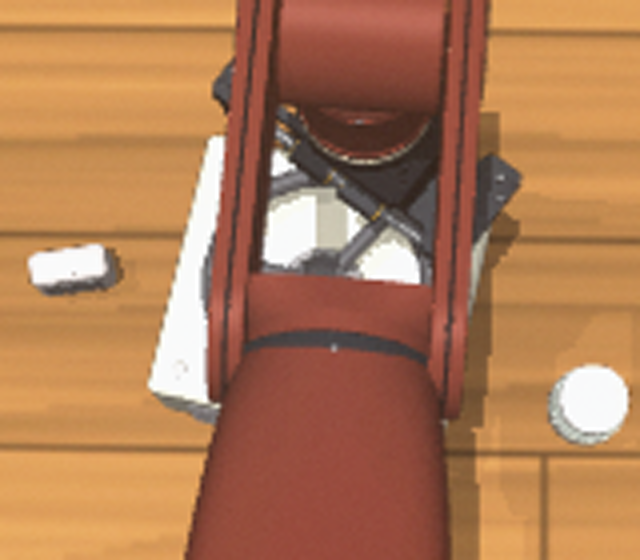

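The spokes look as they did at the start, which by their 3-fold symmetry means about 120° done. The finger is behind the handle as intended (side crop about (210,150)).

```bash
python3 -m pendant '-.4 -3.25 0 0 0 .035;-.4 -3.25 0 0 0 .035;-.4 -3.25 0 0 0 .035;-.4 -3.25 0 0 0 .035;-.4 -3.25 0 0 0 .035;-.4 -3.25 0 0 0 .035;-.4 -3.25 0 0 0 .035;-.4 -3.25 0 0 0 .035;-.4 -3.25 0 0 0 .035;-.4 -3.25 0 0 0 .035;-.4 -3.25 0 0 0 .035;-.4 -3.25 0 0 0 .035'
python3 n.py 180
```

```text
t: 11.13
tool_pos: [0.5692, 0.0149, 0.191]
orientation: [1.584, 2.711, 0.0]
ft_force: [1.9, 1.2, 0.5]
gripper_width: 0.0002
t 11.13 pos [0.5692 0.0149 0.191 ] psi 29.4 down [ 0.002 -0.001 -1.   ] q6 -0.62 F [1.9 1.2 0.5] w 0.0002
row x12: [-0.07 -3.19  0.08] turn 0.0346
```

```bash
python3 -m pendant '-.05 -3.2 0 0 0 .035;-.05 -3.2 0 0 0 .035;-.05 -3.2 0 0 0 .035;-.05 -3.2 0 0 0 .035;-.05 -3.2 0 0 0 .035;-.05 -3.2 0 0 0 .035;-.05 -3.2 0 0 0 .035;-.05 -3.2 0 0 0 .035;-.05 -3.2 0 0 0 .035;-.05 -3.2 0 0 0 .035;-.05 -3.2 0 0 0 .035;-.05 -3.2 0 0 0 .035'
python3 n.py 210
```

```text
t: 12.13
tool_pos: [0.5331, 0.0021, 0.191]
orientation: [2.114, 2.321, 0.0]
ft_force: [2.3, -2.1, 1.5]
gripper_width: 0.0004
t 12.13 pos [0.5331 0.0021 0.191 ] psi 5.3 down [ 0.002 -0.001 -1.   ] q6 -0.24 F [ 2.3 -2.1  1.5] w 0.0004
row x12: [ 0.24 -3.08  0.08] turn 0.0345
```

```bash
python3 -m pendant '.25 -3.1 0 0 0 .035;.25 -3.1 0 0 0 .035;.25 -3.1 0 0 0 .035;.25 -3.1 0 0 0 .035;.25 -3.1 0 0 0 .035;.25 -3.1 0 0 0 .035;.25 -3.1 0 0 0 .035;.25 -3.1 0 0 0 .035;.25 -3.1 0 0 0 .035;.25 -3.1 0 0 0 .035;.25 -3.1 0 0 0 .035;.25 -3.1 0 0 0 .035'
python3 n.py 240
```

```text
t: 13.13
tool_pos: [0.4964, 0.0087, 0.1909]
orientation: [2.552, 1.829, -0.0]
ft_force: [2.2, -2.0, -0.3]
gripper_width: 0.0005
t 13.13 pos [0.4964 0.0087 0.1909] psi -18.7 down [ 0.001 -0.002 -1.   ] q6 0.19 F [ 2.2 -2.  -0.3] w 0.0005
row x12: [ 0.57 -2.96  0.07] turn 0.0344
```

```bash
python3 -m pendant '.55 -2.95 0 0 0 .035;.55 -2.95 0 0 0 .035;.55 -2.95 0 0 0 .035;.55 -2.95 0 0 0 .035;.55 -2.95 0 0 0 .035;.55 -2.95 0 0 0 .035;.55 -2.95 0 0 0 .035;.55 -2.95 0 0 0 .035;.55 -2.95 0 0 0 .035;.55 -2.95 0 0 0 .035;.55 -2.95 0 0 0 .035;.55 -2.95 0 0 0 .035'
python3 n.py 270
python3 - <<'E'
from h import *
for n in("side","top"):
    f=grab_frame(n);p=proj(f,[.523,.074,.17])
    x,y=p.astype(int); c=f["color"][max(0,y-70):y+70,x-80:x+80]; cv2.imwrite(f"pics/{n}5.png",cv2.resize(c,None,fx=4,fy=4,interpolation=2))
E
```

```text
t: 14.13
tool_pos: [0.4689, 0.0318, 0.1908]
orientation: [2.877, 1.257, -0.001]
ft_force: [-0.3, -2.0, 0.2]
gripper_width: 0.0004
t 14.13 pos [0.4689 0.0318 0.1908] psi -42.8 down [ 0.    -0.002 -1.   ] q6 0.65 F [-0.3 -2.   0.2] w 0.0004
row x12: [ 0.88 -2.84  0.06] turn 0.0343
```

View pics/side5.png

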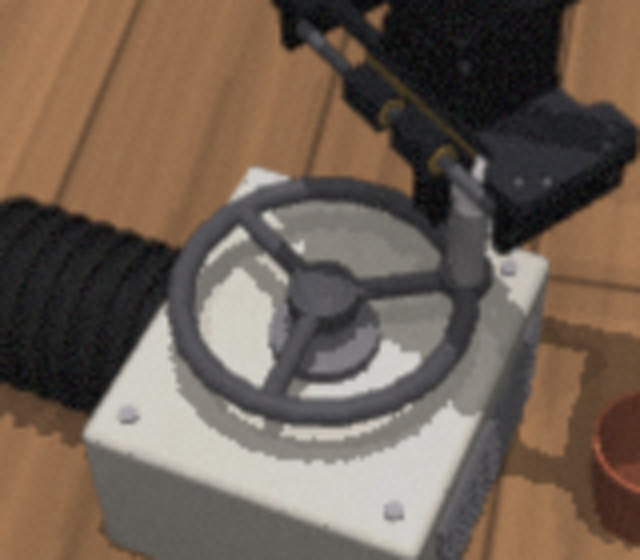

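View pics/top5.png

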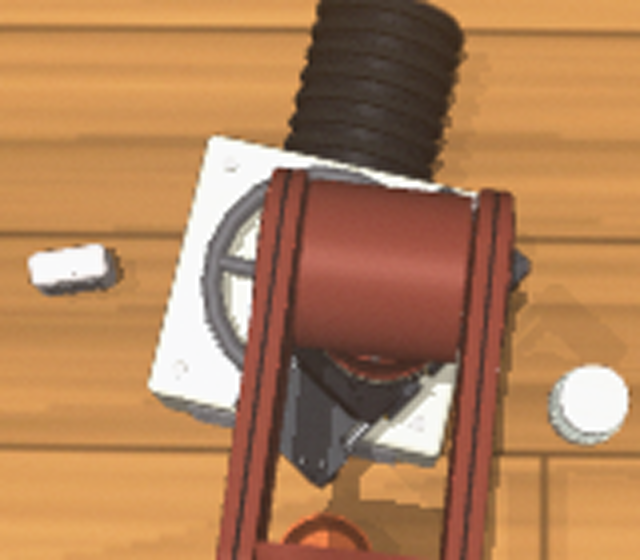

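The wheel is at about 240°: the handle is near the jar side at about (467,240) in the side crop, and the spokes again match the start.

```bash
python3 -m pendant '.9 -2.85 0 0 0 .034;.9 -2.85 0 0 0 .034;.9 -2.85 0 0 0 .034;.9 -2.85 0 0 0 .034;.9 -2.85 0 0 0 .034;.9 -2.85 0 0 0 .034;.9 -2.85 0 0 0 .034;.9 -2.85 0 0 0 .034;.9 -2.85 0 0 0 .034;.9 -2.85 0 0 0 .034;.9 -2.85 0 0 0 .034;.9 -2.85 0 0 0 .034'
python3 n.py 300
```

```text
t: 15.23
tool_pos: [0.4572, 0.0657, 0.1905]
orientation: [3.072, 0.649, -0.001]
ft_force: [-0.1, -1.6, 0.9]
gripper_width: 0.0003
t 15.23 pos [0.4572 0.0657 0.1905] psi -66.1 down [-0.    -0.001 -1.   ] q6 1.13 F [-0.1 -1.6  0.9] w 0.0003
row x12: [ 1.17 -2.61  0.04] turn 0.0353
```

```bash
python3 -m pendant '1.15 -2.6 0 0 0 .035;1.15 -2.6 0 0 0 .035;1.15 -2.6 0 0 0 .035;1.15 -2.6 0 0 0 .035;1.15 -2.6 0 0 0 .035;1.15 -2.6 0 0 0 .035;1.15 -2.6 0 0 0 .035;1.15 -2.6 0 0 0 .035;1.15 -2.6 0 0 0 .035;1.15 -2.6 0 0 0 .035;1.15 -2.6 0 0 0 .035;1.15 -2.6 0 0 0 .035'
python3 n.py 330
```

```text
t: 16.23
tool_pos: [0.4634, 0.0991, 0.1903]
orientation: [3.14, -0.005, -0.002]
ft_force: [-1.0, -2.2, 1.0]
gripper_width: 0.0005
t 16.23 pos [0.4634 0.0991 0.1903] psi -90.2 down [-0.001 -0.001 -1.   ] q6 1.62 F [-1.  -2.2  1. ] w 0.0005
row x12: [ 1.47 -2.44  0.02] turn 0.0352
```

```bash
python3 -m pendant '1.5 -2.45 0 0 0 .035;1.5 -2.45 0 0 0 .035;1.5 -2.45 0 0 0 .035;1.5 -2.45 0 0 0 .035;1.5 -2.45 0 0 0 .035;1.5 -2.45 0 0 0 .035;1.5 -2.45 0 0 0 .035;1.5 -2.45 0 0 0 .035;1.5 -2.45 0 0 0 .035;1.5 -2.45 0 0 0 .035;1.5 -2.45 0 0 0 .035;1.5 -2.45 0 0 0 .035'
sed -i 's/psi=149.6-0.8\*T/psi=149.6-0.8*min(T,345)/' n.py
python3 n.py 345 6
python3 - <<'E'
from h import *
for n in("side","top"):
    f=grab_frame(n);p=proj(f,[.523,.074,.17])
    x,y=p.astype(int); c=f["color"][max(0,y-70):y+70,x-80:x+80]; cv2.imwrite(f"pics/{n}6.png",cv2.resize(c,None,fx=4,fy=4,interpolation=2))
E
```

```text
t: 17.23
tool_pos: [0.4864, 0.1243, 0.1901]
orientation: [3.07, -0.66, -0.003]
ft_force: [-2.4, -1.1, 1.5]
gripper_width: 0.0007
t 17.23 pos [0.4864 0.1243 0.1901] psi -114.3 down [-0.002 -0.001 -1.   ] q6 2.09 F [-2.4 -1.1  1.5] w 0.0007
row x6: [ 1.61 -2.22  0.02] turn 0.0353
```

View pics/side6.png

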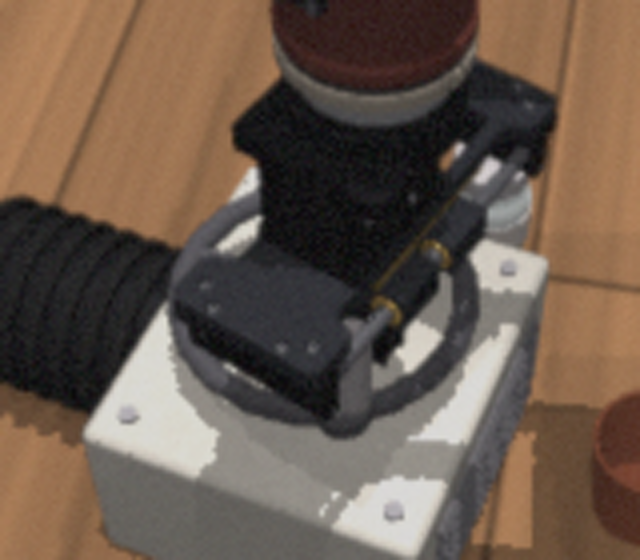

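View pics/top6.png

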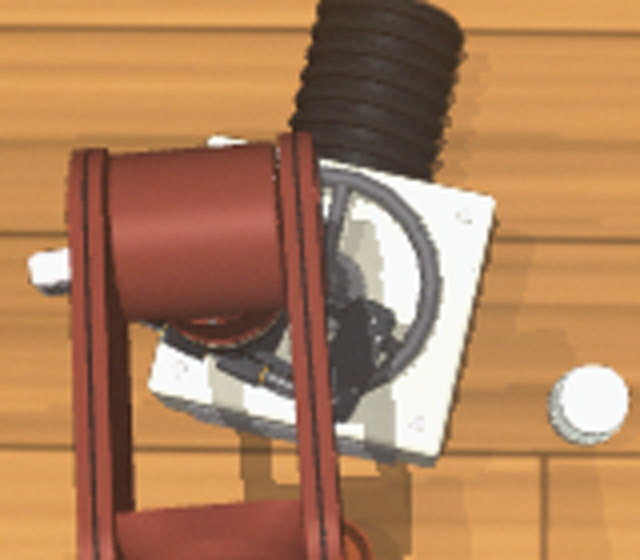

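About 330° is done. I'll push on to just short of a full turn, then back off and measure exactly.

```bash
python3 -m pendant '1.6 -2.2 0 0 0 .035;1.6 -2.2 0 0 0 .035;1.6 -2.2 0 0 0 .035;1.6 -2.2 0 0 0 .035;1.6 -2.2 0 0 0 .035;1.6 -2.2 0 0 0 .035'
python3 n.py 355 6
```

```text
t: 17.83
tool_pos: [0.5012, 0.1312, 0.1902]
orientation: [2.985, -0.977, -0.002]
ft_force: [-1.7, -0.4, 0.8]
gripper_width: 0.0006
t 17.83 pos [0.5012 0.1312 0.1902] psi -126.3 down [-0.002 -0.    -1.   ] q6 2.31 F [-1.7 -0.4  0.8] w 0.0006
row x6: [ 1.75 -1.34  0.02] turn 0.0004
```

```bash
python3 -m pendant '1.75 -1.35 0 0 0 0;1.75 -1.35 0 0 0 0;1.75 -1.35 0 0 0 0;1.75 -1.35 0 0 0 0;1.75 -1.35 0 0 0 0;1.75 -1.35 0 0 0 0;0 0 0 0 0 0'
python3 -m pendant '0 3 0 0 0 0;0 4 0 0 0 0;0 4 0 0 0 0;0 4 0 0 0 0;0 0 -15 0 0 0;0 0 -25 0 0 0;0 0 -30 0 0 0;0 0 -40 0 0 0;0 35 0 0 0 0;0 35 0 0 0 0;0 30 0 0 0 0;0 0 0 0 0 0'
python3 - <<'E'
from h import *
f=grab_frame("side"); cv2.imwrite("pics/side7f.png",f["color"]); c=f["color"][155:255,235:375]; cv2.imwrite("pics/side7.png",cv2.resize(c,None,fx=5.5,fy=5.5,interpolation=2))
f=grab_frame("top"); cv2.imwrite("pics/top7f.png",f["color"])
E
```

```text
t: 18.42
tool_pos: [0.5156, 0.1316, 0.1905]
orientation: [-2.985, 0.979, -0.001]
ft_force: [-0.3, -0.9, 0.2]
gripper_width: 0.0006
t: 19.42
tool_pos: [0.4449, 0.0359, 0.301]
orientation: [2.982, -0.983, 0.002]
ft_force: [0.0, -0.1, -0.1]
gripper_width: 0.0005
```

View pics/side7.png

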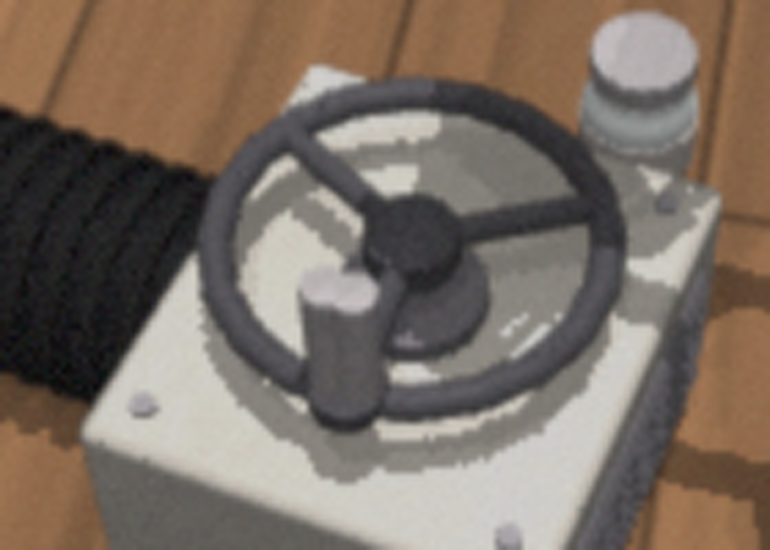

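View pics/top7f.png

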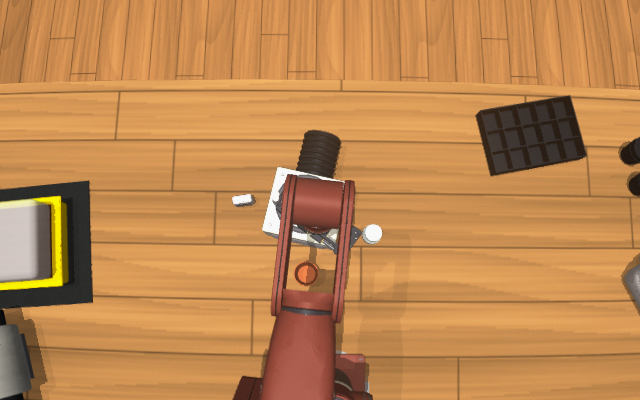

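The wheel is a little short: the handle's top is at crop (340,290), against (320,284) at the start. I'll measure the shortfall with the same mask on both side pictures.

```bash
cat > m.py <<'E'
from h import *
import sys
f=grab_frame("side")
def meas(img,tag):
    # handle's top: bright face above the dark body; pick pinkish-grey via comparing to reference
    sub=cv2.resize(img[196:218,284:302],None,fx=8,fy=8,interpolation=cv2.INTER_CUBIC)
    b,g,r_=[sub[...,i].astype(int) for i in range(3)]
    m=((r_>135)&(b>=g-1)&(b>g-1)).astype(np.uint8)
    m=cv2.morphologyEx(m,cv2.MORPH_OPEN,np.ones((9,9)))
    n,l,st,ce=cv2.connectedComponentsWithStats(m)
    # most central comp
    k=1+np.argmax(st[1:,4]); c=ce[k]; px=((c[0]+.5)/8-.5+284,(c[1]+.5)/8-.5+196)
    P=onplane(f,*px,.225)[:2]; d=P-HUB
    print(tag,st[k],np.round(px,2),P.round(4),"r %.4f az %.2f"%(np.hypot(*d),np.degrees(np.arctan2(d[1],d[0]))))
    vis=sub.copy(); vis[l==k]=(0,0,255); return np.hstack([sub,vis])
a=meas(cv2.imread("pics/side0.png"),"start"); b=meas(cv2.imread(sys.argv[1]),"now")
cv2.imwrite(sys.argv[2],cv2.resize(np.vstack([a,b]),None,fx=2,fy=1.6))
# ellipse-free check: correlate image patches
E
python3 m.py pics/side7f.png pics/m7.png
```

```text
start [  20   59  108   62 4771] [292.83 206.5 ] [0.5378 0.1491] r 0.0764 az 78.65
now [  49   66   95   63 4717] [295.85 207.51] [0.5318 0.1504] r 0.0767 az 83.23
```

View pics/m7.png

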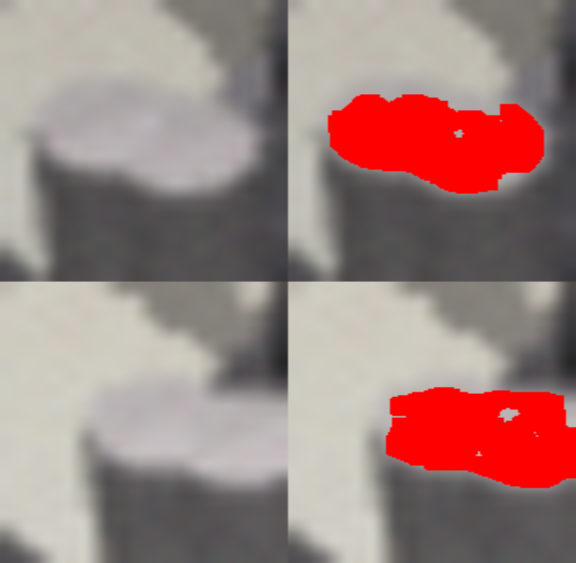

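```bash
sed -i 's/284:302/284:306/' m.py; python3 m.py pics/side7f.png pics/m7b.png
```

```text
start [  20   59  108   62 4771] [292.83 206.5 ] [0.5378 0.1491] r 0.0764 az 78.65
now [  49   66  108   63 4983] [296.18 207.57] [0.5312 0.1504] r 0.0767 az 83.72
```

View pics/m7b.png

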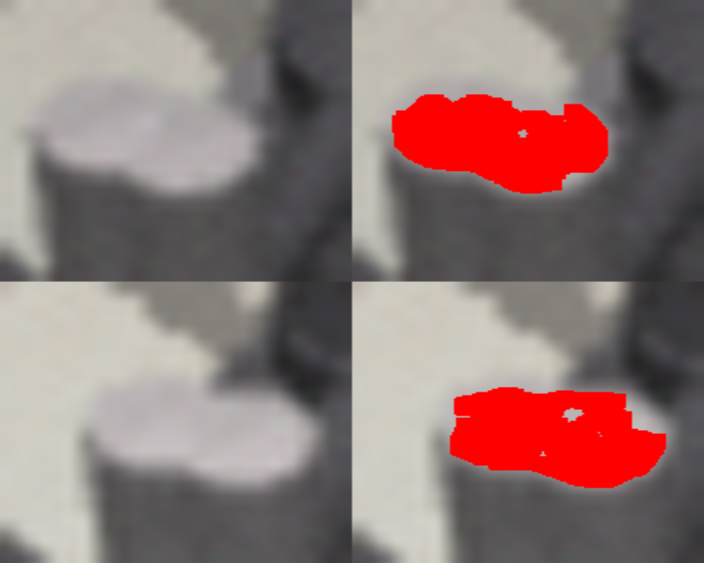

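The remaining shortfall is about 5.2° (3.35–3.5 px). For the last bit I'll push squarely with the side of the fingers (tool +x, yaw -98°), starting about 15 mm behind the handle.

```bash
cat > x.py <<'E'
from h import *
import sys
short=float(sys.argv[1]); gap=float(sys.argv[2])/1000; z=float(sys.argv[3]); n=int(sys.argv[4]); dz=-98
a=PHI0+short; P=HUB+.075*u(a)+.005*u(a+90)
rows(P-(.009+.0095+gap)*u(dz+90),z,dz,n)
E
python3 x.py 5.2 15 .29 8
```

```text
t 19.62 pos [0.4473 0.0392 0.3008] psi -126.4 down [ 0.001  0.    -1.   ] q6 2.12 F [ 0.1  1.1 -0.3] w 0.0003
row x8: [ -0.48 -15.63   1.35] turn -0.0619
```

```bash
python3 -m pendant '-.5 -15.6 0 0 0 -.062;-.5 -15.6 0 0 0 -.062;-.5 -15.6 0 0 0 -.062;-.5 -15.6 0 0 0 -.062;-.5 -15.6 0 0 0 -.062;-.5 -15.6 0 0 0 -.062;-.5 -15.6 0 0 0 -.062;-.5 -15.6 0 0 0 -.062;0 0 0 0 0 0;0 0 0 0 0 0'
python3 x.py 5.2 15 .19 8
```

```text
t: 20.45
tool_pos: [0.4934, 0.1548, 0.2999]
orientation: [3.134, -0.215, -0.002]
ft_force: [0.4, -0.5, 0.3]
gripper_width: 0.0001
t 20.45 pos [0.4934 0.1548 0.2999] psi -97.8 down [-0.001 -0.    -1.   ] q6 1.86 F [ 0.4 -0.5  0.3] w 0.0001
row x8: [ 0.11  0.1  13.74] turn 0.0004
```

```bash
python3 -m pendant '0 0 13.7 0 0 0;0 0 13.7 0 0 0;0 0 13.7 0 0 0;0 0 13.7 0 0 0;0 0 13.7 0 0 0;0 0 13.7 0 0 0;0 0 13.7 0 0 0;0 0 13.7 0 0 0;0 0 0 0 0 0;0 0 0 0 0 0'
python3 -m pendant '2 0 0 0 0 0;2 0 0 0 0 0;2 0 0 0 0 0;2 0 0 0 0 0;2 0 0 0 0 0;0 0 0 0 0 0'
python3 -m pendant '1 0 0 0 0 0;1 0 0 0 0 0;0 0 0 0 0 0'
python3 -m pendant '1 0 0 0 0 0;1 0 0 0 0 0;0 0 0 0 0 0'
python3 - <<'E'
from h import *
f=grab_frame("side"); cv2.imwrite("pics/side8f.png",f["color"]); c=f["color"][155:255,235:375]; cv2.imwrite("pics/side8.png",cv2.resize(c,None,fx=5.5,fy=5.5,interpolation=2))
E
```

```text
t: 21.28
tool_pos: [0.4929, 0.1531, 0.1903]
orientation: [3.133, -0.219, -0.003]
ft_force: [0.5, -0.2, 0.6]
gripper_width: 0.0004
t: 21.78
tool_pos: [0.5039, 0.1522, 0.1913]
orientation: [-3.134, 0.217, -0.001]
ft_force: [0.6, -0.0, 0.1]
gripper_width: 0.0005
t: 22.03
tool_pos: [0.5054, 0.152, 0.1909]
orientation: [3.134, -0.217, 0.0]
ft_force: [-1.2, -0.5, -0.1]
gripper_width: 0.0004
t: 22.28
tool_pos: [0.5072, 0.1517, 0.1909]
orientation: [3.134, -0.217, -0.001]
ft_force: [-0.9, 0.4, 0.2]
gripper_width: 0.0005
```

View pics/side8.png

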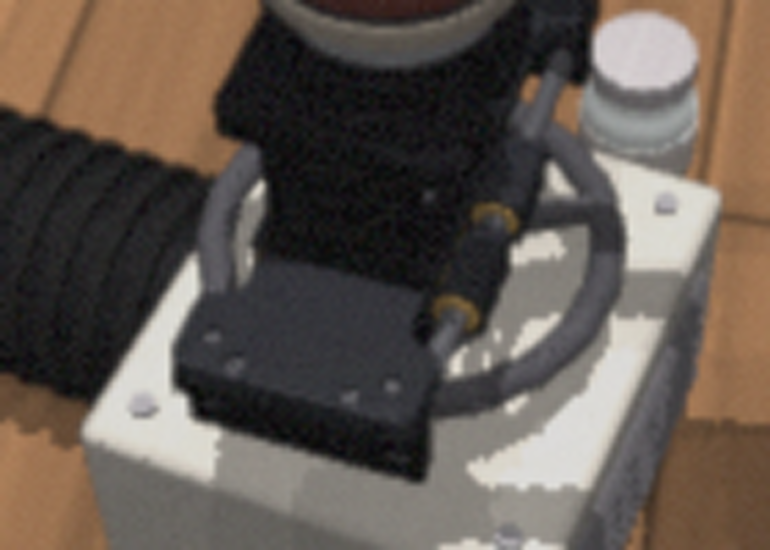

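The gripper hides the handle in this view, so I'll feel for contact with the force reading.

```bash
for i in 1; do python3 -m pendant '1 0 0 0 0 0;1 0 0 0 0 0;0 0 0 0 0 0'; done
python3 -m pendant '1 0 0 0 0 0;0 0 0 0 0 0;0 0 0 0 0 0'
python3 - <<'E'
from h import *
F=[sensors.get_state()["ft_force"] for _ in range(3)]; print(np.mean(F,0))
E
```

```text
t: 22.58
tool_pos: [0.5092, 0.1516, 0.1909]
orientation: [-3.134, 0.217, 0.001]
ft_force: [-1.2, 1.0, -0.2]
gripper_width: 0.0005
t: 22.83
tool_pos: [0.5102, 0.1515, 0.1909]
orientation: [-3.134, 0.217, 0.0]
ft_force: [-0.7, 3.4, 0.1]
gripper_width: 0.0004
[-0.74777928  3.35366755  0.07130913]
```

```bash
python3 -m pendant '1 0 0 0 0 0;1 0 0 0 0 0;0 0 0 0 0 0'
python3 -m pendant '1 0 0 0 0 0;1 0 0 0 0 0;0 0 0 0 0 0'
python3 -m pendant '-3 0 0 0 0 0;-5 0 0 0 0 0;-8 0 0 0 0 0;0 0 -15 0 0 0;0 0 -25 0 0 0;0 0 -30 0 0 0;0 0 -30 0 0 0;-10 30 0 0 0 0;-10 35 0 0 0 0;-10 35 0 0 0 0;0 20 0 0 0 0;0 0 0 0 0 0'
python3 - <<'E'
from h import *
f=grab_frame("side"); cv2.imwrite("pics/side9f.png",f["color"])
E
python3 m.py pics/side9f.png pics/m9.png
```

```text
t: 23.08
tool_pos: [0.5124, 0.1514, 0.1909]
orientation: [-3.133, 0.217, -0.0]
ft_force: [-1.8, 4.2, 0.6]
gripper_width: 0.0006
t: 23.33
tool_pos: [0.5144, 0.1511, 0.1909]
orientation: [-3.133, 0.217, -0.0]
ft_force: [-1.6, 4.9, 0.2]
gripper_width: 0.0004
t: 24.33
tool_pos: [0.451, 0.035, 0.2912]
orientation: [3.131, -0.223, 0.002]
ft_force: [-0.3, -0.3, 0.8]
gripper_width: 0.0006
start [  20   59  108   62 4771] [292.83 206.5 ] [0.5378 0.1491] r 0.0764 az 78.65
now [  19   55  110   66 4986] [293.15 206.56] [0.5372 0.1491] r 0.0763 az 79.11
```

View pics/m9.png

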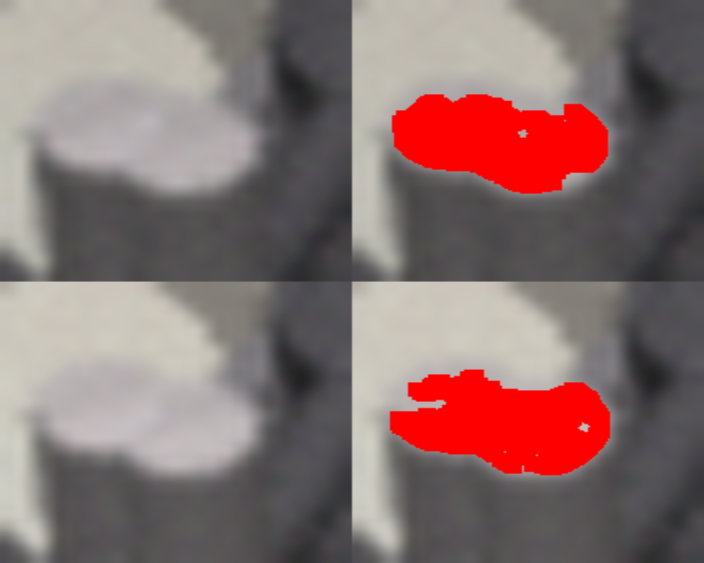

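The handle now lies within about 0.3 px of its start. As an independent check I'll compare sub-pixel edges: both sides of the handle's shaft and a spoke.

```bash
python3 - <<'E'
from h import *
a=cv2.imread("pics/side0.png"); b=cv2.imread("pics/side9f.png")
ga,gb=[cv2.cvtColor(x,6).astype(np.float32) for x in(a,b)]
def edge(g,y,x0,x1):
    p=g[y,x0:x1]; hi=np.percentile(p,90); lo=np.percentile(p,10); t=(hi+lo)/2
    for i in range(len(p)-1):
        if p[i]>=t>p[i+1]: return x0+i+(p[i]-t)/(p[i]-p[i+1])
    return np.nan
d=[edge(gb,y,280,292)-edge(ga,y,280,292) for y in range(211,220)]; print("left edge shift",np.round(d,2),np.nanmean(d))
# template match top face & spoke, normalised, upsampled
up=lambda g,s:cv2.resize(g[s],None,fx=10,fy=10,interpolation=2)
def tm(y0,y1,x0,x1,n):
    T=up(ga,np.s_[y0:y1,x0:x1]); I=up(gb,np.s_[y0-3:y1+3,x0-3:x1+3])
    r_=cv2.matchTemplate(I,T,cv2.TM_CCOEFF_NORMED); _,v,_,l=cv2.minMaxLoc(r_); print(n,(np.array(l)-30)/10,round(v,3))
tm(201,215,285,302,"top"); tm(196,234,284,304,"handle"); tm(173,193,288,306,"spoke far"); tm(190,202,322,342,"spoke right"); tm(222,232,256,266,"screw(ref)"); tm(156,185,340,364,"jar(ref)")
E
```

```text
left edge shift [-0.   -0.01 -0.07  0.03  0.03 -0.03  0.02  5.24 -0.06] 0.57160103
top [0. 0.] 0.999
handle [0. 0.] 0.998
spoke far [0. 0.] 0.997
spoke right [0.2 0. ] 0.917
screw(ref) [0. 0.] 0.991
jar(ref) [0. 0.] 0.962
```

The handle edge, top face and far spoke all sit within 0.1 px (roughly 0.15°) of the start. The arm is clear, so I'll let it settle, check the bystanders and hand in.

```bash
python3 -m pendant '0 0 -20 0 0 0;0 0 0 0 0 0;0 0 0 0 0 0;0 0 0 0 0 0'
python3 - <<'E'
from h import *
a=cv2.imread("pics/side0.png"); f=grab_frame("side"); b=f["color"]
for n,(y0,y1,x0,x1) in dict(pot=(222,262,372,410),meter=(286,326,268,290),jar=(156,185,340,364),handle=(196,234,284,304)).items():
    r_=cv2.matchTemplate(b[y0-4:y1+4,x0-4:x1+4],a[y0:y1,x0:x1],cv2.TM_CCOEFF_NORMED); _,v,_,l=cv2.minMaxLoc(r_); print(n,np.array(l)-4,round(v,3))
s=sensors.get_state(); print(s["t"],abs(s["qvel"]).max(),s["tool_pos"])
print(order.hand_in())
E
```

```text
t: 24.77
tool_pos: [0.4522, 0.0389, 0.3104]
orientation: [-3.134, 0.215, 0.0]
ft_force: [0.3, -1.1, -0.0]
gripper_width: 0.0006
pot [0 0] 0.849
meter [0 0] 0.999
jar [0 0] 0.966
handle [0 0] 0.998
24.8167 0.005492413476580375 [0.45191827 0.03883828 0.3100202 ]
the job is handed in; nothing more can be done
None
```

I pushed the hand wheel through one full clockwise turn and handed the job in at 24.8 s. The handle is back where it started, and I never gripped it.

- **Pushing:** I used the back of one shut finger for about 355°. I then backed off, measured a shortfall of about 5°, and finished with the side of the fingers. The readings I took while pushing stayed around 5 N.
- **Final position:** In the side view, the handle's edge, its top face and the far spoke are within about 0.1 px of the start picture, roughly 0.15°.
- **Surroundings:** The pot, jar and meter show no shift. The arm is at rest about 85 mm above the handle's top, touching nothing.
- **Checks that disagreed:**
    - A rough colour mask put the handle 0.46° short, but its outline was ragged.
    - One of the nine handle-edge rows gave a false reading of 5.24 px.
    - The right-hand spoke matched at 0.2 px, less closely than the rest.
    - The pot's image match was weaker (0.85), probably because of the arm's changed shadow.

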